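# Lay the pulley shaft back into the open gear case

## Task

The cover is off the gear case: put the pulley shaft back. Lay it in the two half-round bearing saddles with its gear in mesh with the gear below and the pulley outside the end without a keeper, without forcing the teeth, and do not let go until it has bedded right down in both saddles. Then swing the keeper fully down over the shaft end, and leave the other things on the bench where they are.

Things in the scene. Friction and masses are not known exactly. Their poses are not given: they have to be found in the camera images.
- gear_case: Grey cast gear case fixed to the bench, top open, foot 150 x 146 mm (x, y), 103 mm high. Origin: centre of its underside; z up; shafts run along its y. Two end walls, y = -57 to -43 and +43 to +57 mm, 80 mm wide in x, each with an open half-round bearing saddle in its top edge. Long sides (x = +/-45 mm) only 58 mm high, so fingers have room beside the shaft.
- saddle_mid (a point): Midway between the two saddles on their common centre line, 99 mm above the case's underside; axes as the case. Saddle bore radius 10.5 mm, flaring at 45 degrees to a 36.7 mm wide mouth 4 mm above the centre line. A bedded shaft has its origin here, within 1 mm in height; the walls leave its shoulders 2.5 mm of end play either way.
- lower_gear_mid (a point): Middle of the lower gear in the case, 53 mm below the saddles' centre line, at the case's y = +24 mm. Same 13 teeth as the shaft's gear, tip radius 29.5 mm, 24 mm wide, axis along y. Its angle varies and is not reported (this point does not turn with it); often teeth first meet tip to tip. It turns stiffly (0.08 N m), but follows once teeth interleave.
- pulley_shaft: Loose steel shaft, 160 mm long, 0.4 to 0.8 kg, lying level on the rims of its gear and pulley. Origin: on its axis midway between its shoulders (y = +/-40.5 mm), 29 mm above the bench as it lies. y runs along the axis from pulley to gear; z starts up. Pulley: y = -88 to -66, radius 29. Collar and gear: y = +10 to +33. Between shoulders radius 13; journals radius 10, out to +64.5 and -66.
- shaft_grip (a point): Point on the shaft's axis at its y = -15 mm, near the centre of mass, on the plain 26 mm thick part between gear and pulley, free from y = -40 to +10 mm: a good place to take it from above.
- gear_end (a point): Point on the shaft's axis at its y = +50 mm: the middle of the journal that belongs in the keeper's saddle (case y = +50 mm). The gear (13 teeth, pitch 27.7 degrees, tip radius 29.5 mm) has a gap straight down as it lies. If a tooth lands on a tooth, the shaft stops 2 to 7 mm high: lift a little, roll the shaft 7 degrees about its axis (tilt the gripper), feel again; then try the other way.
- pulley_end (a point): Point on the shaft's axis at its y = -50 mm: the middle of the journal that belongs in the saddle without a keeper (case y = -50 mm); the pulley then hangs outside that wall.
- keeper (a joint): Angle of the keeper, a 10 mm wide steel bar, 85 mm long, hinged on the case's +y wall (hinge axis along y at the case's x = +34, y = +50, z = +115 mm). 0 = fully down, pointing to -x across the journal; it opens up and back towards the case's +x. Starts at 1.7 to 2.1, just past upright. Stiff (0.05 N m): stays where left. Push it over from behind (+x side), then down from above.
- keeper_tab (a point): Middle of the outer face (upper face, when down) of the keeper's thumb tab (22 x 14 mm, 5 mm thick), 74 mm from the hinge: at the case's x = -40, y = +50, z = +120 mm when fully down.
- open_wrench: Combination wrench, 211 x 34 x 8 mm, lying near the bench's front edge. Leave it alone.
- screwdriver_flat: Screwdriver, 206 mm, at the front right. Leave it alone.
- nail_box: Small carton, 50 x 85 x 42 mm, at the right. Leave it alone.
- hammer: Claw hammer, 310 mm, lying behind the gear case. Leave it alone.
- flashlight: Torch, 147 mm, lying at the left. Leave it alone.
- oil_bottle: Small oil bottle, 42 mm wide, 128 mm tall, standing at the back left. Leave it alone.
Things that resemble listed ones, but are neither listed nor needed, are in the scene too. What is shaped like the pulley_shaft but turquoise is not meant.

How it is judged (in metres and radians):
On the way, in this order (a step that is already met when the one before it is completed fails the run):
1. the shaft lies bedded in both saddles, the right way round, still held in the gripper (z of gear_end in the frame of saddle_mid between -0.004 and 0.003 m and z of pulley_end in the frame of saddle_mid between -0.004 and 0.003 m and y of gear_end in the frame of saddle_mid between 0.045 and 0.055 m and x of gear_end in the frame of saddle_mid between -0.003 and 0.003 m and contact force between the fingers and pulley_shaft above 1 N), for 0.2 s.
2. the keeper is fully down, with the shaft let go (value of joint keeper below 0.08 rad and not (contact force between the fingers and pulley_shaft above 0.2 N)), for 0.2 s.
At the end, for the whole second after the job is handed in: The shaft lies at rest in both saddles, both journals within 2 mm of bedded height and within 3 mm of the saddles' centre line, the gear towards the keeper, within 5 mm endwise; the keeper is within 0.08 rad of fully down (z of gear_end in the frame of saddle_mid between -0.004 and 0.002 m and z of pulley_end in the frame of saddle_mid between -0.004 and 0.002 m and y of gear_end in the frame of saddle_mid between 0.045 and 0.055 m and x of gear_end in the frame of saddle_mid between -0.003 and 0.003 m and x of pulley_end in the frame of saddle_mid between -0.003 and 0.003 m and value of joint keeper below 0.08 rad and linear speed of pulley_shaft below 0.01 m/s and angular speed of pulley_shaft below 0.1 rad/s); the robot touches nothing.
It fails at once if the shaft is forced against the case or the lower gear with more than 60 N (contact force between pulley_shaft and gear_case above 60 N).
It fails at once if the shaft is dropped: it moves faster than 0.4 m/s with no finger on it (linear speed of pulley_shaft above 0.4 m/s and not (contact force between the fingers and pulley_shaft above 0.1 N)).
It fails at once if one of the other loose things on the bench is moved by more than 30 mm (distance of any of open_wrench, screwdriver_flat, nail_box, hammer, flashlight, oil_bottle from where it was at the start of the episode above 0.03 m).
It also fails if it takes over 67 s, if anything falls off the work surface, if the arm or the gripper's body presses on something with over 40 N, if the wrist force passes 120 N, or if a joint passes its speed limit or range.

## Robot

A 6-joint arm with a two-finger parallel gripper is mounted at the origin on a cart in front of the work surface, level with it; the furniture and walls round the work are solid. World frame = base frame: x ahead of the robot, y to its left, z up, the work surface at z = 0. Lengths are in mm, angles in rad, forces in N, time in s.
With the tool pointing down it reaches from about 300 to 775 mm from the base axis. Payload 14.6 kg.
Tool frame: the origin (TCP) lies between the finger pads; the fingertips stand 19 mm ahead of it and the grasp point (between the pads) is the TCP; z points along the fingers, y is the line along which they close (so a half turn about z gives the same grasp; the last joint's range is limited). The gripper opens to 94 mm and grips with 3 to 60 N. Pads are 16 mm wide; open, the fingers measure 119 mm over their backs; the gripper's body (75 mm by 177 mm) begins 78 mm behind the grasp point.
Start: joints at [1.036, 0.3, 1.521, -0, 1.321, -0.067], TCP at [248.004, 490.901, 224.446] pointing down, gripper open.
Joint ranges: [-3.03, 3.03], [-0.79, 2.21], [0.23, 2.52], [-1.04, 4.18], [0, 3.07], [-2.55, 2.55]. Speed limits (rad/s): [2.22, 2.22, 2.57, 3.14, 3.14, 3.14].

## Interface

Orientations are given as [roll, pitch, yaw] about the fixed x, y, z axes, in that order (R = Rz(yaw) Ry(pitch) Rx(roll)).
In Python, from cell import monitor, imaging, job, find_in, trace gives the robot as it stands. The module is installed in compiled form; this text tells all that it offers.
- The arm moves only by the tool arm_command, never from a script. Its argument "steps" is a list of rows, each a list of 5 numbers: the opening, from 0 (shut) to 1 (fully open), then the shift along the tool's x, y, z in mm, then the turn about the tool's z in degrees. In form: [[gripper, dx, dy, dz, turn], ...]. A call has 1 to 20 rows; each row is the pose to reach, as a shift and turn from the pose commanded when the call began, along the tool's axes at that moment; what a row does not reach only later rows make up. A row lasts 1/8 s, in which the tool goes at most 62.5 mm and 10.7 degrees, less where a joint would pass 70% of its speed; a pose out of reach is approached as far as the arm can. A call with a gripper value outside its range is refused whole. The fingers move at their own pace and stop on an object; "force" is the grip in N (left out, the last holds). Time passes only in rows, so rows that repeat a pose let the fingers close. It gives the time, the measured TCP pose, the force, the opening and the grip force at its end, in the units of the state.
- monitor.read_state(): the state, without advancing time (a new reading comes with each control period).
- imaging.camera(name): name is "scene" or "side" or "wrist"; returns a dict with "img" (384x512x3 uint8, red, green, blue), "mtx" (3x3 intrinsics, pixels), "D" ([k1, k2, p1, p2, k3] as OpenCV has them; the pictures are not rectified), "view" (4x4, takes a point from world to camera coordinates). Camera axes: x right, y down, z forward; pixel columns grow to the right and rows downward; lengths in mm; the calibration is good to about 2 mm. A picture is of the moment at which its call begins. There is no depth.
- job.sign_off(): hands the job in; it is judged then, once.
Trained networks look in a picture, given as the dict that the camera call returned (one of the last four; its "shot" number tells which), for a name from the list of things; names that differ only in an ending like _2 or _b are one class to them, and where a whole thing is asked for, a point or a joint stands for the part that bears it (a point fixed in the world has none). Each returns a list of dicts, best first, with "p" (0 to 1); they miss things now and then, are a little off and sometimes report something else, mostly with a low value. They report only what shows in the picture. A call takes as long as a camera call. They do not tell look-alikes from the thing itself.
- find_in(picture, target): "rect" ([centre column, centre row, width, height] in pixels, round what is visible of it).
- trace(picture, target): "region" (384x512 bool, what is visible of it) and "rect" ([centre column, centre row, width, height] in pixels, round what is visible of it).
The state is a dict: "clock": time; "joints": joint angles; "qd": joint speeds; "effort": joint torques, N m; "eef_pos": TCP position; "eef_rot": TCP orientation; "wrist_force": force on the tool from outside, world axes, zero at the start; "moment": the same for the moment, N m; "finger_gap": finger opening in mm; "finger_force": force on a finger pad.
Only numpy, scipy, OpenCV 4.12 (cv2) and the standard library are available. Lean on these libraries where they do the work, as an engineer would, in place of code of your own. Each camera call takes 0.05 s, during which the arm holds its last target. There are 200 camera calls.

## Working session

There is one attempt and no reset: what is moved stays moved. The work goes in short steps, Python scripts to look and compute and a tool call to move; the robot and the scene stay as the last step left them, time stands still between calls to the robot, and variables do not carry over. Pictures are saved under pics/ and viewed, at most 10 in all, crops included, and the job is handed in when it is done.

Besides the shell and the picture viewer there is one more tool, called after "Request:" as name(argument=value, ...), one argument or row to a line, values as JSON. arm_command: Moves the arm, as the interface text tells. Its arguments: {"type":"object","properties":{"steps":{"type":"array","items":{"type":"array","items":{"type":"number"}}},"force":{"type":"number"}},"required":["steps"]}

```bash
mkdir -p pics; cat > h.py <<'E'
import numpy as np, cv2
from cell import monitor, imaging, job, find_in, trace
def ray(c,px):
    u=cv2.undistortPoints(np.float64([[px]]),c["mtx"],np.array(c["D"],float))[0,0]
    V=np.array(c["view"]);R=V[:3,:3];t=V[:3,3]
    return -R.T@t, R.T@np.array([u[0],u[1],1.])
def onz(c,px,z):
    o,d=ray(c,px); return o+d*(z-o[2])/d[2]
def proj(c,P):
    V=np.array(c["view"]);r,_=cv2.Rodrigues(V[:3,:3])
    return cv2.projectPoints(np.float64(P).reshape(-1,1,3),r,V[:3,3],c["mtx"],np.array(c["D"],float))[0][:,0]
def tri(cs,pxs):
    A=np.zeros((3,3));b=np.zeros(3)
    for c,p in zip(cs,pxs):
        o,d=ray(c,p);d/=np.linalg.norm(d);M=np.eye(3)-np.outer(d,d);A+=M;b+=M@o
    return np.linalg.solve(A,b)
def save(c,n,box=None,k=1):
    im=c["img"][:,:,::-1]
    if box: im=im[box[1]:box[3],box[0]:box[2]]
    cv2.imwrite(f"pics/{n}.png",cv2.resize(im,None,fx=k,fy=k,interpolation=cv2.INTER_CUBIC))
E
python3 - <<'E'
from h import *
np.set_printoptions(precision=1,suppress=True)
ims=[]
for n in ("scene","side"):
    c=imaging.camera(n); ims.append(c["img"])
    print(n,"cam",ray(c,(256,192))[0],ray(c,(256,192))[1],c["mtx"][0,0])
    for t in ("gear_case","pulley_shaft","keeper","keeper_tab","gear_end","shaft_grip"):
        print(t,[(np.round(r["rect"]),round(r["p"],2)) for r in find_in(c,t)][:4])
    save(c,n,None,1.56)
print(monitor.read_state())
E
```

```text
scene cam [  19.9 -575.2  987.6] [ 0.5  0.4 -0.8] 360.69725476007477
gear_case [(array([205., 164.,  51.,  77.]), 0.98)]
pulley_shaft [(array([251., 212.,  45.,  34.]), 0.76), (array([308., 252.,  47.,  33.]), 0.73)]
keeper [(array([194., 138.,   4.,  25.]), 0.67)]
keeper_tab [(array([195., 137.,   3.,  21.]), 0.4)]
gear_end [(array([306., 250.,  44.,  33.]), 0.95), (array([249., 213.,  47.,  27.]), 0.62)]
shaft_grip [(array([249., 215.,  39.,  34.]), 0.97), (array([306., 252.,  54.,  36.]), 0.96), (array([194., 140.,   5.,  20.]), 0.35)]
side cam [436.9 936.1 856.2] [ 0.1 -0.8 -0.6] 380.8671153852769
gear_case [(array([252., 252.,  58.,  63.]), 0.73)]
pulley_shaft [(array([259., 167.,  17.,  34.]), 0.66)]
keeper [(array([197., 238.,  42.,  71.]), 0.5)]
keeper_tab [(array([239., 236.,  14.,  16.]), 0.54)]
gear_end [(array([263., 204.,  22.,  33.]), 0.84), (array([259., 167.,  15.,  30.]), 0.6)]
shaft_grip [(array([260., 168.,  18.,  27.]), 0.86), (array([265., 207.,  19.,  35.]), 0.68)]
{'clock': 0.7, 'joints': array([ 1. ,  0.3,  1.5,  0. ,  1.3, -0.1]), 'qd': array([-0., -0., -0., -0.,  0., -0.]), 'effort': array([ -0. , -53.2, -35.3,   0.1,   0. ,   0. ]), 'eef_pos': array([248. , 490.9, 224.4]), 'eef_rot': array([-3.1, -0. ,  2.7]), 'wrist_force': array([ 0.3,  0.1, -0.3]), 'moment': array([-0., -0.,  0.]), 'finger_force': 0.0, 'finger_gap': 94.39705477205496}
```

View pics/scene.png

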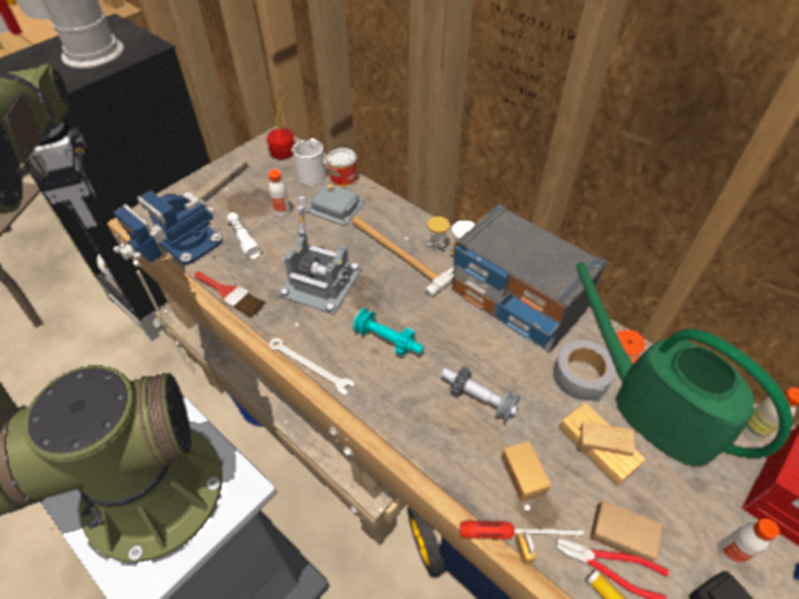

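View pics/side.png

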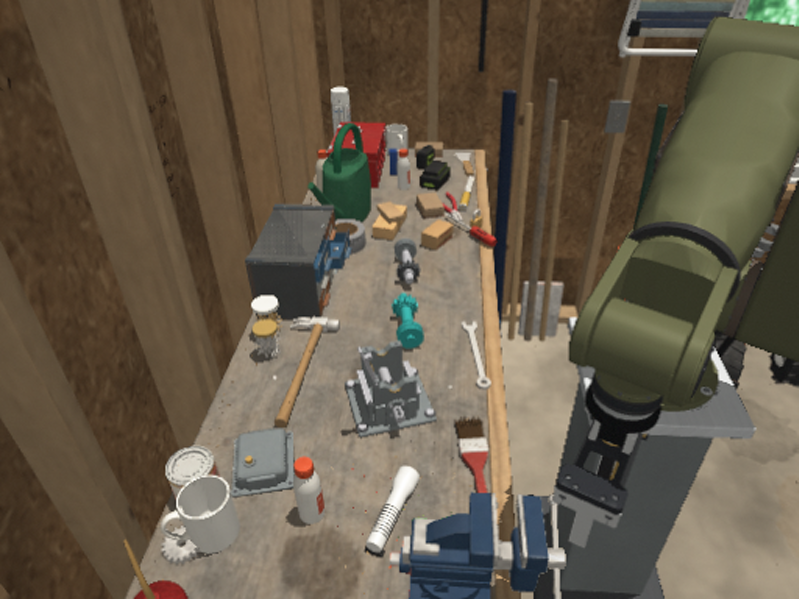

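The scene view shows the gear case near (205,173) with the keeper upright at its left end (194,138). The grey shaft lies near (308,252), gear to the left (295,245) and pulley to the right (328,259). The turquoise look-alike at (250,213) is not wanted. The side view shows the case at (252,250) and the grey shaft at (259,168).

```bash
python3 - <<'E'
from h import *
np.set_printoptions(precision=1,suppress=True)
c=imaging.camera("scene");s=imaging.camera("side")
for cam,n in((c,"scene"),(s,"side")):
    for t in("pulley_shaft","gear_case","keeper"):
        for r in trace(cam,t)[:3]:
            m=r["region"]; 
            if m.sum()<20: continue
            ys,xs=np.nonzero(m); col=cam["img"][m].mean(0)
            z={"pulley_shaft":29,"gear_case":50,"keeper":150}[t]
            hull=cv2.minAreaRect(np.float32(np.c_[xs,ys])); 
            print(n,t,round(r["p"],2),r["rect"],col,"world",onz(cam,(xs.mean(),ys.mean()),z),hull)
a=cv2.resize(c["img"][110:280,170:350],None,fx=2.2*1,fy=2.2,interpolation=cv2.INTER_CUBIC)
b=cv2.resize(s["img"][140:290,200:320],None,fx=2.5,fy=2.5,interpolation=cv2.INTER_CUBIC)
h=max(a.shape[0],b.shape[0]);o=np.zeros((h,a.shape[1]+b.shape[1],3),np.uint8)
o[:a.shape[0],:a.shape[1]]=a;o[:b.shape[0],a.shape[1]:]=b
cv2.imwrite("pics/crop1.png",o[:,:,::-1]);print(o.shape)
E
```

```text
scene pulley_shaft 0.79 [308.8, 252.3, 48.9, 32.6] [155.2 152.  152.4] world [ 536.  -324.1   29. ] ((306.5707702636719, 249.87265014648438), (53.71210861206055, 18.84294891357422), 29.05460548400879)
scene pulley_shaft 0.74 [249.9, 212.2, 46.4, 32.0] [ 26.2 162.8 155.7] world [518.4 -94.1  29. ] ((249.08450317382812, 213.74057006835938), (48.393760681152344, 17.922279357910156), 25.64100456237793)
scene pulley_shaft 0.47 [206.6, 163.8, 51.0, 79.5] [128.7 127.9 126.8] world [540.5 138.8  29. ] ((207.8406982421875, 164.40545654296875), (49.67708969116211, 67.23712921142578), 14.743562698364258)
scene gear_case 0.76 [206.6, 165.1, 55.5, 72.4] [128.7 127.8 126.7] world [528.1 124.   50. ] ((207.29327392578125, 165.0322723388672), (49.97462844848633, 65.6722640991211), 16.144338607788086)
scene keeper 0.67 [199.1, 235.9, 55.7, 33.9] [229.7 220.  208.9] world [ 316.5 -107.7  150. ] ((199.1590576171875, 234.37249755859375), (59.91743469238281, 10.408903121948242), 29.47589111328125)
scene keeper 0.39 [193.6, 137.3, -0.6, 25.4] [161.5 150.6 142.7] world [568.9 200.8 150. ] ((193.5, 137.0), 
[... 301 characters left out ...]
.9   29. ] ((260.40985107421875, 166.5081787109375), (29.33357810974121, 14.123574256896973), 84.80557250976562)
side gear_case 0.87 [250.1, 250.8, 59.8, 64.1] [105.7 107.4 105.6] world [537.  154.5  50. ] ((247.8293914794922, 246.9823455810547), (56.07653045654297, 51.95485305786133), 77.47119140625)
side gear_case 0.51 [237.6, 233.6, 8.6, 20.6] [115.3 113.7 112.5] world [582.2  81.4  50. ] ((236.58621215820312, 233.0344696044922), (21.796871185302734, 6.5653228759765625), 66.80140686035156)
side keeper 0.5 [235.4, 232.1, 11.0, 20.1] [114.7 113.  111.7] world [564.4 186.6 150. ] ((236.72259521484375, 232.98974609375), (20.110822677612305, 6.455326080322266), 65.55604553222656)
(375, 696, 3)
```

View pics/crop1.png

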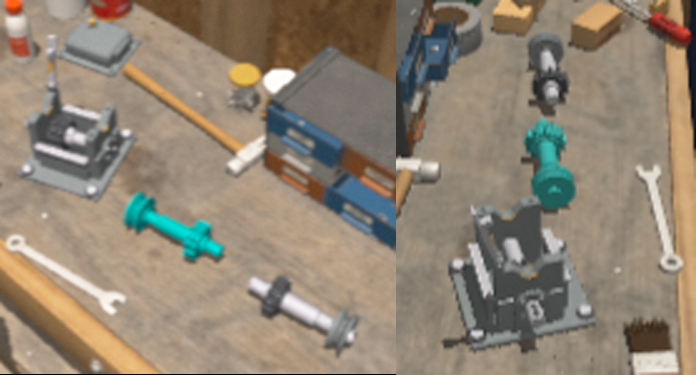

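```bash
cat >> h.py <<'E'
from scipy.spatial.transform import Rotation as Ro
def delta(x,y,z,yaw=None):
    s=monitor.read_state();R=Ro.from_euler("xyz",s["eef_rot"])
    d=R.inv().apply(np.array([x,y,z])-s["eef_pos"])
    t=None
    if yaw is not None:
        w=Ro.from_euler("xyz",[np.pi,0,yaw]);t=np.degrees((R.inv()*w).as_rotvec())
    return np.round(d,1),t
E
python3 - <<'E'
from h import *
np.set_printoptions(precision=3,suppress=True)
s=monitor.read_state();print(s["eef_rot"],s["eef_pos"],s["clock"])
print(delta(530,-325,230,np.pi/2),delta(530,-325,230,-np.pi/2))
E
```

```text
[-3.142  0.     2.674] [248.003 490.894 224.448] 1.1
(array([-619.6, -601.1,   -5.5]), array([ 0.   ,  0.001, 63.196])) (array([-619.6, -601.1,   -5.5]), array([  -0.001,    0.   , -116.804]))
```

Request:
arm_command(
  steps=[
    [1,-39,-38,-2,5],
    [1,-78,-75,-4,9],
    [1,-117,-113,-5,13],
    [1,-156,-150,-5.5,17],
    [1,-195,-188,-5.5,21],
    [1,-234,-226,-5.5,25],
    [1,-273,-263,-5.5,29],
    [1,-312,-301,-5.5,33],
    [1,-351,-338,-5.5,37],
    [1,-390,-376,-5.5,41],
    [1,-429,-413,-5.5,45],
    [1,-468,-451,-5.5,49],
    [1,-507,-489,-5.5,53],
    [1,-546,-526,-5.5,57],
    [1,-585,-564,-5.5,60],
    [1,-619.6,-601.1,-5.5,63.2],
    [1,-619.6,-601.1,-5.5,63.2],
    [1,-619.6,-601.1,-5.5,63.2],
  ],
)

```text
clock: 3.35
eef_pos: [529.8, -324.5, 229.7]
eef_rot: [-3.141, -0.0, 1.571]
wrist_force: [-0.3, 0.5, 0.3]
finger_gap: 93.8
finger_force: 0.0
```

```bash
python3 - <<'E'
from h import *
np.set_printoptions(precision=2,suppress=True)
s=monitor.read_state();print(s["eef_rot"],s["eef_pos"],s["clock"])
c=imaging.camera("wrist");save(c,"w1",None,1.5)
print(ray(c,(256,192)),c["mtx"][0,0])
for r in trace(c,"pulley_shaft")[:3]:
    m=r["region"];ys,xs=np.nonzero(m)
    print(r["p"],r["rect"],c["img"][m].mean(0),onz(c,(xs.mean(),ys.mean()),29))
E
```

```text
[-3.14 -0.    1.57] [ 529.85 -324.48  229.71] 3.35
(array([ 529.58, -252.8 ,  389.5 ]), array([ 0.  , -0.26, -0.97])) 288.62061332179445
0.75 [259.6, 166.9, 59.3, 129.4] [145.53 142.77 140.8 ] [ 535.18 -323.12   29.  ]
0.59 [253.2, 24.2, 57.8, 48.4] [ 60.48 141.68 136.13] [ 527.05 -145.04   29.  ]
```

View pics/w1.png

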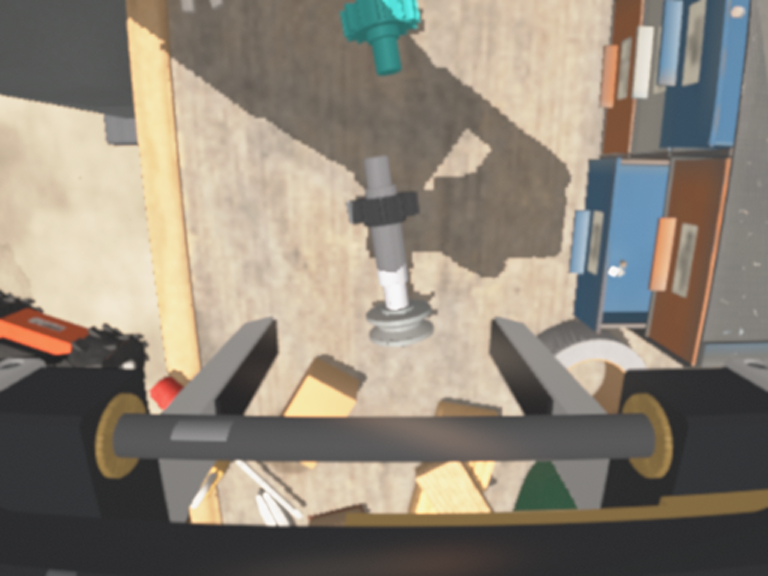

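The wrist view shows the grey shaft with its tip at (376,157), gear at (383,208) and pulley at (400,325) in the enlarged picture. It is slightly skewed from world y.

```bash
python3 - <<'E'
from h import *
np.set_printoptions(precision=2,suppress=True)
c=imaging.camera("wrist")
A=onz(c,(377.5/1.5,170/1.5),31);B=onz(c,(397.5/1.5,295/1.5),31)
T=onz(c,(376/1.5,157/1.5),36);G=onz(c,(383/1.5,208/1.5),50)
P=onz(c,(398.5/1.5,316/1.5),50)
print(A,B,"tip",T,"gear",G,"pulley",P); d=(A-B)/np.linalg.norm(A-B); yaw=np.arctan2(d[1],d[0]);print("axis",d,np.degrees(yaw))
o=T-d*72; o2=B+d*((T-B)@d-72); print(o2)
g=o2-15*d; print("grip",g)
for z in(130,31):print(delta(g[0],g[1],z,yaw))
E
```

```text
[ 525.04 -251.44   31.  ] [ 542.13 -356.37   31.  ] tip [ 523.93 -241.39   36.  ] gear [ 529.52 -280.37   50.  ] pulley [ 542.47 -368.96   50.  ]
axis [-0.16  0.99  0.  ] 99.25051239493924
[ 534.99 -312.53   31.  ]
grip [ 537.4  -327.34   31.  ]
(array([ -3.4,   7.3, 100.4]), array([ 0.02,  0.01, -9.17]))
(array([ -3.3,   7.2, 199.4]), array([ 0.02,  0.01, -9.17]))
```

Request:
arm_command(
  steps=[
    [1,-1,2,25,-3],
    [1,-2,5,60,-7],
    [1,-3.4,7.3,100,-9.2],
    [1,-3.4,7.3,100,-9.2],
    [1,-3.4,7.3,100,-9.2],
  ],
)

```text
clock: 4.12
eef_pos: [537.9, -328.4, 132.0]
eef_rot: [3.14, 0.002, 1.731]
wrist_force: [0.4, -0.2, 0.3]
finger_gap: 93.6
finger_force: 0.0
```

```bash
python3 - <<'E'
from h import *
np.set_printoptions(precision=2,suppress=True)
c=imaging.camera("wrist");save(c,"w2",None,1.5)
for t in("pulley_shaft","gear_end","pulley_end"):
  for r in find_in(c,t)[:2]: print(t,r)
# predicted model points for current estimate
d=np.array([-.16,.987,0]);o=np.array([535,-312.5,29]);x=np.array([.987,.16,0])
for y in(72,33,10,-40.5,-66,-88):
  print(y,proj(c,[o+d*y,o+d*y+[0,0,{72:9,33:29.5,10:29.5,-40.5:13,-66:29,-88:29}[y]]])*1.5)
E
```

```text
pulley_shaft {'rect': [279.3, 12.0, 26.0, 24.0], 'p': 0.77}
pulley_shaft {'rect': [253.1, 179.8, 67.2, 176.1], 'p': 0.67}
gear_end {'rect': [253.3, 182.0, 64.3, 172.6], 'p': 0.93}
gear_end {'rect': [279.3, 10.8, 25.8, 21.5], 'p': 0.66}
pulley_end {'rect': [279.7, 12.3, 27.2, 22.2], 'p': 0.93}
pulley_end {'rect': [253.5, 181.6, 62.0, 173.9], 'p': 0.64}
72 [[382.63 142.13]
 [382.64 141.12]]
33 [[382.68 209.29]
 [382.7  214.12]]
10 [[382.7  246.97]
 [382.73 256.26]]
-40.5 [[382.76 324.52]
 [382.77 331.84]]
-66 [[382.79 360.96]
 [382.82 381.73]]
-88 [[382.81 390.95]
 [382.84 414.34]]
```

View pics/w2.png

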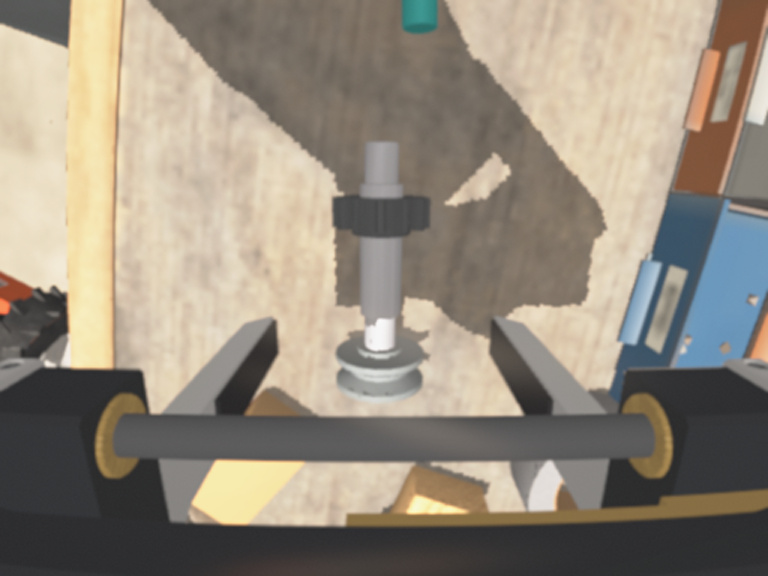

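The closer wrist view shows the tip at row 142, gear top edges at rows 196 and 236, and flange tops at about rows 372 and 398, with the axis at columns 382 to 379. So the shaft lies about 9 mm further towards its gear end than I assumed.

```bash
python3 - <<'E'
from h import *
from scipy.optimize import least_squares
np.set_printoptions(precision=2,suppress=True)
c=imaging.camera("wrist")
obs=[(33,58.5,381.5,196),(10,58.5,381.5,236),(-66,58,379.5,372),(-88,58,379.5,398),(64.5,39,382,142)]
def f(p):
    a=p[2];d=np.array([np.cos(a),np.sin(a),0]);o=np.array([p[0],p[1],0])
    return np.concatenate([(proj(c,[o+d*y+[0,0,z]])[0]*1.5-[u,v]) for y,z,u,v in obs])
r=least_squares(f,[535,-305,1.73]);p=r.x;print(p,np.degrees(p[2]));print(r.fun.reshape(-1,2))
g=np.array(p[:2])-15*np.array([np.cos(p[2]),np.sin(p[2])]);print(g)
for z in(70,29):print(delta(g[0],g[1],z,p[2]))
E
```

```text
[ 532.35 -303.85    1.72] 98.5258520597216
[[ 0.04  0.89]
 [-0.41  3.86]
 [ 0.26 -3.95]
 [-0.09  3.4 ]
 [ 0.22 -4.12]]
[ 534.57 -318.69]
(array([10.3, -1.4, 61.1]), array([0.07, 0.06, 0.66]))
(array([ 10.3,  -1.5, 102.1]), array([0.07, 0.06, 0.66]))
```

Request:
arm_command(
  steps=[
    [1,5,-1,30,0.7],
    [1,10.3,-1.5,60,0.7],
    [1,10.3,-1.5,90,0.7],
    [1,10.3,-1.5,102,0.7],
    [1,10.3,-1.5,102,0.7],
    [0,10.3,-1.5,102,0.7],
    [0,10.3,-1.5,102,0.7],
    [0,10.3,-1.5,102,0.7],
    [0,10.3,-1.5,102,0.7],
    [0,10.3,-1.5,102,0.7],
    [0,10.3,-1.5,102,0.7],
  ],
  force=35,
)

```text
clock: 5.75
eef_pos: [534.2, -318.5, 28.0]
eef_rot: [3.142, -0.0, 1.719]
wrist_force: [-0.7, 0.2, -0.2]
finger_gap: 37.7
finger_force: 0.0
```

Request:
arm_command(
  steps=[
    [0,0,0,0,0],
    [0,0,0,0,0],
    [0,0,0,0,0],
    [0,0,0,0,0],
    [0,0,0,-15,0],
    [0,0,0,-50,0],
    [0,0,0,-100,0],
    [0,0,0,-150,0],
    [0,0,0,-200,0],
    [0,0,0,-200,0],
    [0,0,0,-200,0],
  ],
)

```text
clock: 7.12
eef_pos: [533.4, -318.1, 226.0]
eef_rot: [-3.139, -0.002, 1.719]
wrist_force: [-1.2, 0.3, -8.2]
finger_gap: 25.1
finger_force: 35.0
```

```bash
python3 - <<'E'
from h import *
np.set_printoptions(precision=2,suppress=True)
s=monitor.read_state();print(s)
c=imaging.camera("wrist");save(c,"w3",None,1.5)
sc=imaging.camera("scene");sd=imaging.camera("side")
a=cv2.resize(sc["img"][110:200,165:255],None,fx=4.4,fy=4.4,interpolation=cv2.INTER_CUBIC)
b=cv2.resize(sd["img"][200:290,210:300],None,fx=4.4,fy=4.4,interpolation=cv2.INTER_CUBIC)
cv2.imwrite("pics/case.png",np.hstack([a,b])[:,:,::-1])
E
```

```text
{'clock': 7.125, 'joints': array([-0.6 ,  0.46,  1.3 , -0.  ,  1.39, -0.74]), 'qd': array([ 0.  ,  0.02,  0.01,  0.  ,  0.  , -0.  ]), 'effort': array([  0.05, -71.1 , -41.54,  -0.03,   0.05,  -0.  ]), 'eef_pos': array([ 533.45, -318.08,  225.99]), 'eef_rot': array([-3.14, -0.  ,  1.72]), 'wrist_force': array([-1.15,  0.32, -8.18]), 'moment': array([ 0.09,  0.05, -0.02]), 'finger_force': 34.99829828739166, 'finger_gap': 25.0571514664747}
```

View pics/w3.png

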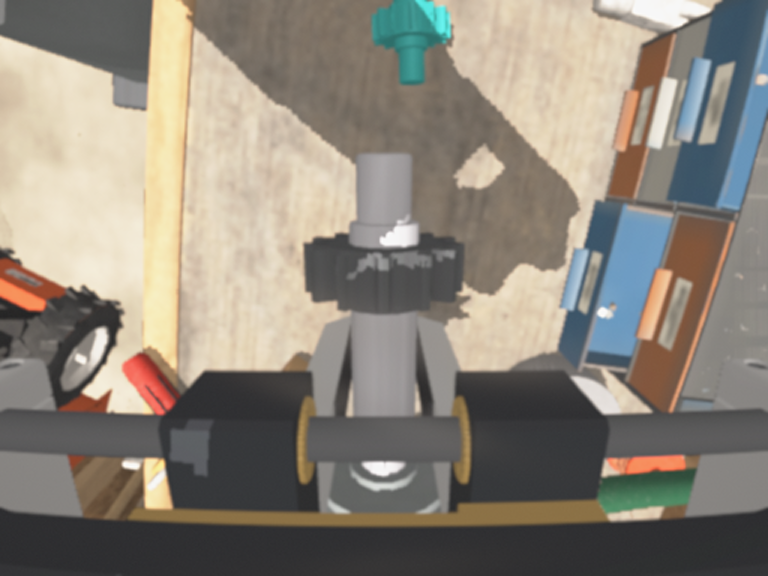

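View pics/case.png

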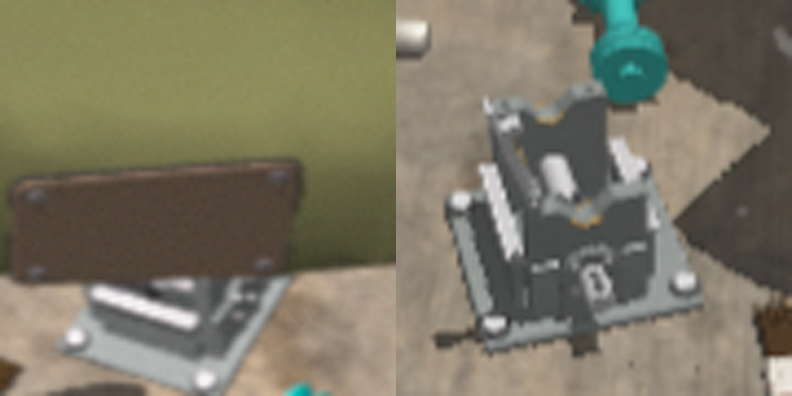

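The held shaft shows its tip at (384,153) and its gear top edge at about rows 237–310, squarely between the pads. The side crop shows the case, with the near saddle crescent at (585,222) and the far one at (548,120). I'll carry the shaft over and look down at the case with the wrist camera.

```bash
cat > fit.py <<'E'
from h import *
from scipy.optimize import least_squares
def fitcase(obs,p0):
    # obs: (cam, casepoint, (u,v)); pose x,y,yaw of case
    def f(p):
        R=Ro.from_euler("z",p[2])
        return np.concatenate([proj(c,[R.apply(q)+[p[0],p[1],0]])[0]-uv for c,q,uv in obs])
    r=least_squares(f,p0,loss="soft_l1");return r.x,r.fun.reshape(-1,2)
E
python3 - <<'E'
from fit import *
np.set_printoptions(precision=2,suppress=True)
sd=imaging.camera("side")
P=lambda u,v:np.array([210+(u-396)/4.4,200+v/4.4])
obs=[(sd,(75,73,4),P(487,350)),(sd,(-75,73,4),P(703,303)),(sd,(75,-73,8),P(443,200)),(sd,(0,57,88.5),P(585,225)),(sd,(0,-43,88.5),P(548,123))]
p,e=fitcase(obs,[537,140,0.1]);print(p,np.degrees(p[2]));print(e)
print(delta(p[0],p[1]-120,280,np.pi/2))
# shaft in hand
c=imaging.camera("wrist");s=monitor.read_state();R=Ro.from_euler("xyz",s["eef_rot"]);t=s["eef_pos"]
ob=[(64.5,10,384.5,153),(33,29.5,384,237),(10,29.5,384,310),(40.5,13,384.5,222)]
def f(q): return np.concatenate([proj(c,[t+R.apply([y-q[0],q[1],q[2]-r])])[0]*1.5-[u,v] for y,r,u,v in ob])
r=least_squares(f,[-15,0,0],bounds=([-30,-5,-1.5],[0,5,1.5]));print("grip y, lateral, depth",r.x,r.fun.reshape(-1,2))
E
```

```text
[536.87 135.28   0.35] 20.229549922618624
[[-0.49  1.24]
 [ 0.43  0.56]
 [-0.66 -0.59]
 [ 0.51 -0.61]
 [ 0.08 -0.61]]
(array([329.5,  52.2, -53.3]), array([-0.13, -0.11,  8.49]))
grip y, lateral, depth [-16.5    0.04   1.5 ] [[-0.27 -9.79]
 [ 0.28  8.75]
 [ 0.24  6.83]
 [-0.29 -6.18]]
```

```bash
python3 - <<'E'
from fit import *
np.set_printoptions(precision=2,suppress=True)
c=imaging.camera("wrist");s=monitor.read_state();R=Ro.from_euler("xyz",s["eef_rot"]);t=s["eef_pos"]
ob=[(64.5,10,384.5,153),(33,13,384,245),(33,0,384,239),(10,0,384,301),(40.5,13,384.5,222),(-66,29,384,515)]
def f(q): return np.concatenate([proj(c,[t+R.apply([y-q[0],q[1],q[2]-r])])[0]*1.5-[u,v] for y,r,u,v in ob])
r=least_squares(f,[-15,0,0],bounds=([-30,-5,-1.5],[0,5,1.5]),loss="soft_l1");print("grip y, lateral, depth",r.x,r.fun.reshape(-1,2))
g=c["img"].astype(int).sum(2)[:,250:262].mean(1);print(g[95:215].astype(int))
E
```

```text
grip y, lateral, depth [-13.86   0.07   1.5 ] [[-0.25 -1.72]
 [ 0.21  0.22]
 [ 0.15  0.44]
 [ 0.11 -2.67]
 [-0.28  1.52]
 [ 0.09  0.43]]
[338 339 339 340 342 346 370 420 468 491 497 498 498 498 497 497 497 497
 496 495 496 496 494 495 494 494 494 494 493 492 492 491 491 491 490 490
 489 489 489 489 489 488 486 486 486 485 486 485 485 484 484 483 481 473
 451 442 475 498 506 548 590 605 608 609 607 610 647 684 670 597 474 303
 228 261 315 336 340 360 377 382 379 376 370 355 317 268 239 234 234 235
 234 235 235 236 237 237 237 239 239 240 241 242 243 245 245 248 250 251
 254 256 258 260 265 291 361 437 468 472 470 470]
```

Request:
arm_command(
  steps=[
    [0,10,2,-15,1],
    [0,40,7,-25,3],
    [0,80,13,-35,5],
    [0,120,20,-45,7],
    [0,160,26,-53,8.5],
    [0,200,32,-53,8.5],
    [0,240,39,-53,8.5],
    [0,280,45,-53,8.5],
    [0,310,50,-53,8.5],
    [0,325,52,-53,8.5],
    [0,329.5,52,-53,8.5],
    [0,329.5,52,-53,8.5],
    [0,329.5,52,-53,8.5],
  ],
)

```text
clock: 9.05
eef_pos: [536.9, 14.3, 281.0]
eef_rot: [-3.142, 0.0, 1.57]
wrist_force: [-1.2, 0.2, -7.0]
finger_gap: 25.0
finger_force: 35.0
```

```bash
python3 - <<'E'
from fit import *
np.set_printoptions(precision=2,suppress=True)
s=monitor.read_state();print(s["eef_pos"],s["eef_rot"],s["wrist_force"],s["moment"])
c=imaging.camera("wrist");save(c,"w4",None,1.5)
p=[536.9,135.3,0.353];Rc=Ro.from_euler("z",p[2])
for q in[(75,73,8),(-75,73,8),(75,-73,8),(-75,-73,8),(40,57,103),(-40,57,103),(40,-57,103),(-40,-57,103),(40,43,103),(-40,43,103),(0,43,88.5),(18.35,43,103),(-18.35,43,103)]:
    print(q,proj(c,[Rc.apply(q)+[p[0],p[1],0]])[0]*1.5)
E
```

```text
[536.92  14.29 280.99] [-3.14  0.    1.57] [-1.16  0.2  -6.97] [ 0.04  0.06 -0.03]
(75, 73, 8) [432.7   11.41]
(-75, 73, 8) [281.23  71.66]
(75, -73, 8) [481.66 164.24]
(-75, -73, 8) [338.22 217.52]
(40, 57, 103) [408.43   4.65]
(-40, 57, 103) [304.2   46.24]
(40, -57, 103) [459.15 158.17]
(-40, -57, 103) [360.34 195.07]
(40, 43, 103) [415.04  24.23]
(-40, 43, 103) [311.39  65.27]
(0, 43, 88.5) [363.66  50.03]
(18.35, 43, 103) [386.67  35.22]
(-18.35, 43, 103) [339.07  54.08]
```

View pics/w4.png

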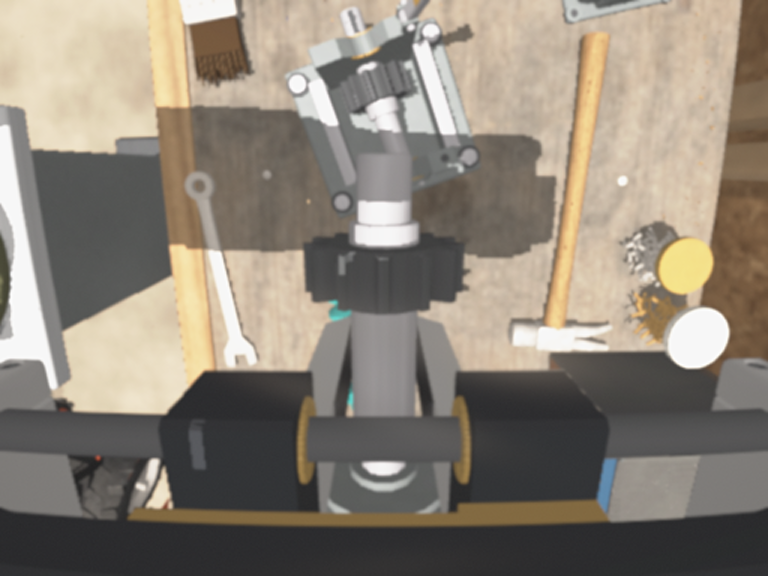

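The wrist view shows the case ahead, with foot bolts at about (298,84), (430,31), (470,156) and (342,201), and the keeper at the far right corner (405,10). I'll refine the case pose from the bolts.

```bash
python3 - <<'E'
from fit import *
np.set_printoptions(precision=2,suppress=True)
c=imaging.camera("wrist")
g=cv2.cvtColor(c["img"],cv2.COLOR_RGB2GRAY)
ob=np.array([(298,84),(430,31),(470,156),(342,201)])/1.5
sg=[(-1,1),(1,1),(1,-1),(-1,-1)]
for z in(10,16):
  def f(p):
    R=Ro.from_euler("z",p[2]);return np.concatenate([proj(c,[R.apply([a*p[3],b*p[4],z])+[p[0],p[1],0]])[0]-o for (a,b),o in zip(sg,ob)])
  r=least_squares(f,[537,135,.35,65,63]);print(z,r.x,np.degrees(r.x[2]),r.fun)
E
```

```text
10 [538.27 134.08   0.35  65.6   58.7 ] 19.876950677196035 [-0.32 -0.5   0.28  0.51 -0.29 -0.54  0.32  0.53]
16 [538.25 133.42   0.35  64.69  57.88] 19.87695067010398 [-0.32 -0.5   0.28  0.51 -0.29 -0.54  0.32  0.53]
```

```bash
python3 - <<'E'
from fit import *
np.set_printoptions(precision=2,suppress=True)
print(delta(542.8,121.1,170,np.radians(109.9)))
E
```

```text
(array([106.7,   5.8, 110.9]), array([ -0.01,   0.  , -19.96]))
```

Request:
arm_command(
  steps=[
    [0,15,1,0,-5],
    [0,45,3,0,-11],
    [0,80,5,0,-17],
    [0,106.7,5.8,20,-20],
    [0,106.7,5.8,60,-20],
    [0,106.7,5.8,100,-20],
    [0,106.7,5.8,111,-20],
    [0,106.7,5.8,111,-20],
    [0,106.7,5.8,111,-20],
  ],
)

```text
clock: 10.28
eef_pos: [543.5, 121.7, 171.8]
eef_rot: [3.139, 0.001, 1.92]
wrist_force: [0.2, 0.2, -6.3]
finger_gap: 25.2
finger_force: 35.0
```

```bash
python3 - <<'E'
from fit import *
np.set_printoptions(precision=2,suppress=True)
s=monitor.read_state();print(s["eef_pos"],s["eef_rot"],s["wrist_force"],s["moment"])
c=imaging.camera("wrist");sd=imaging.camera("side")
a=cv2.resize(c["img"],None,fx=1.05,fy=1.05,interpolation=cv2.INTER_CUBIC)
b=cv2.resize(sd["img"][190:290,215:280],None,fx=4,fy=4,interpolation=cv2.INTER_CUBIC)
o=np.zeros((max(a.shape[0],b.shape[0]),a.shape[1]+b.shape[1],3),np.uint8);o[:a.shape[0],:a.shape[1]]=a;o[:b.shape[0],a.shape[1]:]=b
cv2.imwrite("pics/w5.png",o[:,:,::-1]);print(o.shape,a.shape)
p=[538.2,134.2,0.347];Rc=Ro.from_euler("z",p[2])
for q in[(-75,73,8),(75,73,8),(40,57,103),(-40,57,103),(40,43,103),(-40,43,103),(18.35,57,103),(-18.35,57,103),(0,57,88.5)]:
    print(q,proj(c,[Rc.apply(q)+[p[0],p[1],0]])[0]*1.05)
E
```

```text
[543.52 121.74 171.75] [3.14 0.   1.92] [ 0.19  0.18 -6.28] [0.1  0.05 0.  ]
(403, 798, 3) (403, 538, 3)
(-75, 73, 8) [194.63 105.26]
(75, 73, 8) [339.79 105.53]
(40, 57, 103) [321.43 121.73]
(-40, 57, 103) [212.82 121.54]
(40, 43, 103) [320.68 140.89]
(-40, 43, 103) [213.52 140.72]
(18.35, 57, 103) [292.1  121.54]
(-18.35, 57, 103) [242.18 121.46]
(0, 57, 88.5) [267.16 121.35]
```

View pics/w5.png

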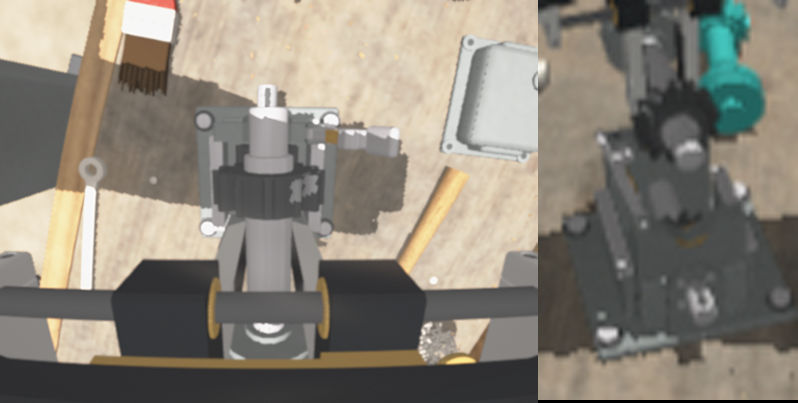

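The wrist view shows the shaft over the case: far foot corners near (196,107) and (337,107), bolts at (204,120), (330,119), (209,228) and (324,228), keeper from (332,134) to (398,142). The shaft axis at column 267 runs along the case's centre line.

```bash
python3 - <<'E'
from fit import *
np.set_printoptions(precision=2,suppress=True)
c=imaging.camera("wrist")
ob=np.array([(204,120),(330,119),(324,228),(209,228)])/1.05
sg=[(-1,1),(1,1),(1,-1),(-1,-1)]
for z in(10,16):
  def f(p):
    R=Ro.from_euler("z",p[2]);return np.concatenate([proj(c,[R.apply([a*p[3],b*p[4],z])+[p[0],p[1],0]])[0]-o for (a,b),o in zip(sg,ob)])
  r=least_squares(f,[537,135,.35,65,63]);print(z,r.x,np.degrees(r.x[2]),r.fun)
p=[538.2,134.2,0.347];Rc=Ro.from_euler("z",p[2])
print("keeper",proj(c,[Rc.apply(q)+[p[0],p[1],0] for q in[(34,50,115),(34+23.9,50,185),(34+27.5,50,195.4),(34+27,45,195)]])*1.05)
s=monitor.read_state();R=Ro.from_euler("xyz",s["eef_rot"])
for y in(64.5,40.5,33):print(y,proj(c,[s["eef_pos"]+R.apply([y+14,0,1-{64.5:10,40.5:13,33:13}[y]])])*1.05)
g=cv2.cvtColor(c["img"],cv2.COLOR_RGB2GRAY)
print(g[90:160,250:258].mean(1).astype(int))
print(g[122,185:330].astype(int))
for P in([538.2,134.2],r.x[:2]):
  R=Ro.from_euler("z",.347);t=R.apply([0,-14,0])[:2]+P;print(t,delta(t[0],t[1],110,.347+np.pi/2))
E
```

```text
10 [537.76 133.36   0.35  65.    59.43] 19.97219840027837 [-0.11 -0.5  -0.43  0.48  0.46 -0.01  0.11  0.03]
16 [537.4  134.41   0.35  63.79  58.32] 19.972198449930588 [-0.11 -0.5  -0.43  0.48  0.46 -0.01  0.11  0.03]
keeper [[315.9  132.17]
 [387.74 138.7 ]
 [404.39 140.29]
 [401.83 151.34]]
64.5 [[267.98 105.39]]
40.5 [[267.99 155.95]]
33 [[267.99 171.13]]
[189 193 195 196 194 193 192 194 195 195 187 186 226 247 247 247 247 247
 247 247 245 228 201 181 171 167 167 166 166 166 166 166 166 166 166 166
 165 165 165 165 165 165 165 165 165 164 164 163 164 164 164 163 164 163
 163 163 163 162 159 151 148 157 163 162 161 161 162 162 162 162]
[107 106 103  97  92  95 102 110 116 119 117 111 102  92  86  86  96 106
 113 117 120 122 124 123 123 122 123 123 123 122 123 123 123 123 124 124
 124 125 124 123 123 123 123 123 123 120 114 112 111 110 112 113 122 133
 143 146 149 151 153 154 157 159 161 163 165 165 166 166 167 167 167 166
 164 163 162 160 159 159 158 158 157 157 156 155 154 152 150 145 137 123
 114 112 114 119 122 123 124 124 125 125 124 125 124 123 123 121 119 118
 121 127 130 134 135 133 132 134 135 135 134 134 134 135 136 136 134 133
 133 135 136 138 140 142 144 149 151 148 141 133 130 131 132 134 135 134
 134]
[542.96 121.03] (array([-0.6, -0.5, 61.1]), array([0.1 , 0.02, 0.11]))
[542.16 121.24] (array([-0.2, -1.2, 61.1]), array([0.1 , 0.02, 0.11]))
```

Request:
arm_command(
  steps=[
    [0,-0.6,-0.8,20,0],
    [0,-0.6,-0.8,45,0],
    [0,-0.6,-0.8,58,0],
    [0,-0.6,-0.8,60,0],
    [0,-0.6,-0.8,62,0],
    [0,-0.6,-0.8,62,0],
  ],
)

```text
clock: 11.18
eef_pos: [542.5, 121.0, 108.6]
eef_rot: [3.141, 0.0, 1.92]
wrist_force: [-0.2, 0.2, -7.6]
finger_gap: 25.1
finger_force: 35.0
```

```bash
python3 - <<'E'
from fit import *
np.set_printoptions(precision=2,suppress=True)
s=monitor.read_state();print(s["clock"],s["eef_pos"],s["eef_rot"],s["wrist_force"],s["moment"]);print(delta(542.8,121,98,np.radians(110)))
E
```

```text
11.175 [542.46 121.   108.59] [3.14 0.   1.92] [-0.18  0.21 -7.64] [ 0.06  0.06 -0.02]
(array([-0.1,  0.3, 10.6]), array([ 0.05,  0.01, -0.  ]))
```

Request:
arm_command(
  steps=[
    [0,0,0,1.5,0],
    [0,0,0,3,0],
    [0,0,0,4,0],
    [0,0,0,5,0],
    [0,0,0,5,0],
  ],
)

```text
clock: 11.8
eef_pos: [542.1, 120.9, 102.8]
eef_rot: [-3.141, -0.0, 1.92]
wrist_force: [-0.8, -0.3, -8.1]
finger_gap: 25.4
finger_force: 35.0
```

Request:
arm_command(
  steps=[
    [0,0,0,0.7,0],
    [0,0,0,1.4,0],
    [0,0,0,2,0],
    [0,0,0,2,0],
  ],
)

```text
clock: 12.3
eef_pos: [542.5, 120.7, 101.4]
eef_rot: [3.141, 0.001, 1.92]
wrist_force: [0.8, -3.3, -0.5]
finger_gap: 25.2
finger_force: 35.0
```

Request:
arm_command(
  steps=[
    [0,0,0,-2,0],
    [0,-1.5,0,-2,0],
    [0,-2,0,-2,0],
    [0,-2,0,-1,0],
    [0,-2,0,0,0],
    [0,-2,0,0,0],
  ],
)

```text
clock: 13.05
eef_pos: [543.1, 118.9, 101.3]
eef_rot: [3.141, 0.0, 1.92]
wrist_force: [0.1, -4.3, -0.2]
finger_gap: 25.0
finger_force: 35.0
```

Request:
arm_command(
  steps=[
    [0,0,0,0.8,0],
    [0,0,0,1,0],
  ],
)

```text
clock: 13.3
eef_pos: [543.1, 119.0, 100.5]
eef_rot: [3.141, 0.0, 1.92]
wrist_force: [-1.3, -4.8, 6.4]
finger_gap: 25.0
finger_force: 35.0
```

```bash
python3 - <<'E'
from fit import *
np.set_printoptions(precision=3,suppress=True)
s=monitor.read_state();Rc=Ro.from_euler("z",.349).inv();R=Ro.from_euler("xyz",s["eef_rot"])
F=Rc.apply(s["wrist_force"]-[0,0,-7.8]);M=Rc.apply(s["moment"]-np.array([.06,.06,-.02]))
print(s["eef_pos"],"Fcase",F,"Mcase",M,"lever y",M[0]/F[2]*1000,"x",-M[1]/F[2]*1000)
print("tool->case tilt",(Rc*R).as_euler("xyz",degrees=True))
E
```

```text
[543.146 118.99  100.489] Fcase [-2.882 -4.103 14.226] Mcase [-0.668  0.66  -0.024] lever y -46.98888591462811 x -46.37044241986175
tool->case tilt [179.951   0.019  89.995]
```

```bash
python3 - <<'E'
from fit import *
np.set_printoptions(precision=1,suppress=True)
c=imaging.camera("wrist");sd=imaging.camera("side")
a=cv2.resize(c["img"][50:240,155:355],None,fx=2.6,fy=2.6,interpolation=cv2.INTER_CUBIC)
b=cv2.resize(sd["img"][195:290,215:285],None,fx=4,fy=5,interpolation=cv2.INTER_CUBIC)
o=np.zeros((max(a.shape[0],b.shape[0]),a.shape[1]+b.shape[1],3),np.uint8);o[:a.shape[0],:a.shape[1]]=a;o[:b.shape[0],a.shape[1]:]=b
cv2.imwrite("pics/w6.png",o[:,:,::-1]);print(o.shape)
Rc=Ro.from_euler("z",.349);P=np.array([538,134,0])
q=[(-40,57,103),(40,57,103),(-40,43,103),(40,43,103),(-18.35,57,103),(18.35,57,103),(-18.35,43,103),(18.35,43,103),(-75,73,8),(75,73,8),(0,64.5,111),(0,40.5,114)]
for i,j,k in zip(q,(proj(c,[Rc.apply(v)+P for v in q])-[155,50])*2.6,(proj(sd,[Rc.apply(v)+P for v in q])-[215,195])*[4,5]+[520,0]):print(i,j,k)
E
```

```text
(494, 800, 3)
(-40, 57, 103) [ 67.2 162.1] [727.1 243. ]
(40, 57, 103) [458.  162.1] [615.4 272. ]
(-40, 43, 103) [ 70.9 230.8] [721.3 226.1]
(40, 43, 103) [454.2 230.8] [610.7 254.6]
(-18.35, 57, 103) [172.7 161.4] [697.2 250.8]
(18.35, 57, 103) [352.6 161.4] [645.9 264.1]
(-18.35, 43, 103) [174.4 230.4] [691.7 233.7]
(18.35, 43, 103) [350.9 230.4] [641.  246.8]
(-75, 73, 8) [ 30.9 114. ] [779.2 366.2]
(75, 73, 8) [492.7 114. ] [578.6 422.1]
(0, 64.5, 111) [262.8 120.8] [674.2 256.4]
(0, 40.5, 114) [262.8 247.9] [665.1 223. ]
```

View pics/w6.png

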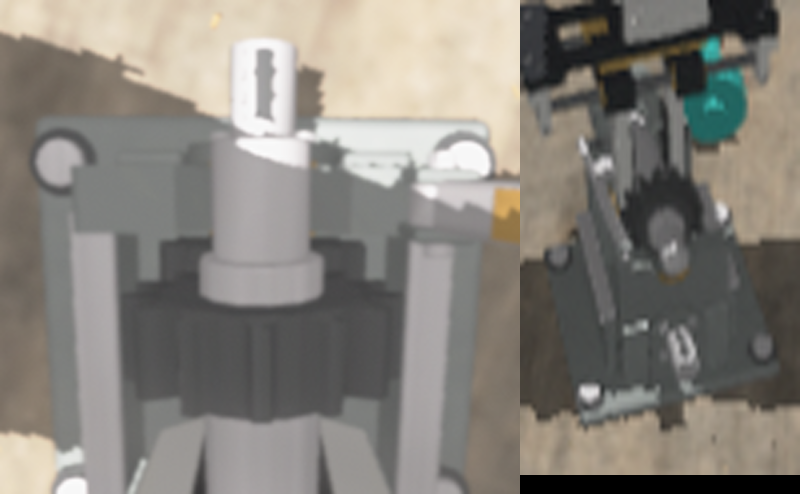

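The shaft is centred between the walls: shaft, long sides and lower gear all sit at column 262. Its shoulder (row 252) lies just inside the keeper wall (row 234). So this stop is tooth on tooth, and I'll mesh with a small sideways offset and then draw the shaft back to centre.

Request:
arm_command(
  steps=[
    [0,0,0,-4,0],
    [0,0,-2,-4.5,0],
    [0,0,-3.5,-4.5,0],
    [0,0,-3.5,-3.5,0],
    [0,0,-3.5,-2.5,0],
    [0,0,-3.5,-1.5,0],
    [0,0,-3.5,-1.5,0],
  ],
)

```text
clock: 14.28
eef_pos: [539.7, 117.9, 101.6]
eef_rot: [3.141, 0.0, 1.92]
wrist_force: [1.6, 0.5, -5.6]
finger_gap: 25.1
finger_force: 35.0
```

```bash
cat >> fit.py <<'E'
def st():
    np.set_printoptions(precision=2,suppress=True)
    s=monitor.read_state();Rc=Ro.from_euler("z",.349).inv()
    print(s["clock"],"case pos TCP",Rc.apply(s["eef_pos"]-[538,134,0]),"F",Rc.apply(s["wrist_force"]),"M",Rc.apply(s["moment"]),s["finger_force"])
E
python3 -c "from fit import *;st()"
```

```text
14.275 case pos TCP [ -3.86 -15.72 101.55] F [ 1.69 -0.12 -5.56] M [ 0.05 -0.09  0.05] 34.99611139297485
```

Request:
arm_command(
  steps=[
    [0,0,1,0.5,0],
    [0,0,2,1.2,0],
    [0,0,3,2,0],
    [0,0,3.5,2.5,0],
    [0,0,3.5,2.5,0],
  ],
)

```text
clock: 14.9
eef_pos: [542.5, 118.9, 99.1]
eef_rot: [-3.14, -0.0, 1.92]
wrist_force: [-5.4, -2.6, 0.3]
finger_gap: 25.4
finger_force: 35.0
```

```bash
python3 -c "from fit import *;st()"
```

```text
14.9 case pos TCP [ -0.97 -15.7   99.1 ] F [-5.98 -0.62  0.34] M [ 0.04  1.24 -0.  ] 34.99590039253235
```

Request:
arm_command(
  steps=[
    [0,0,0,0.7,0],
    [0,0,0,1.3,0],
    [0,0,0,1.3,0],
  ],
)

```text
clock: 15.28
eef_pos: [542.5, 119.1, 98.2]
eef_rot: [-3.141, -0.0, 1.92]
wrist_force: [-8.7, -0.6, 3.3]
finger_gap: 25.4
finger_force: 35.0
```

```bash
python3 -c "from fit import *;st()"
```

```text
15.275 case pos TCP [ -0.9  -15.55  98.16] F [-8.34  2.45  3.3 ] M [ 0.22  1.49 -0.05] 34.996063113212585
```

Request:
arm_command(
  steps=[
    [0,0,-0.5,0,0],
    [0,0,-0.8,0,0],
    [0,0,-0.8,0,0],
  ],
)

```text
clock: 15.65
eef_pos: [542.3, 119.0, 98.1]
eef_rot: [3.141, -0.0, 1.92]
wrist_force: [-3.7, 2.6, 4.2]
finger_gap: 25.4
finger_force: 35.0
```

```bash
python3 -c "from fit import *;st()"
```

```text
15.65 case pos TCP [ -1.06 -15.54  98.11] F [-2.58  3.65  4.18] M [ 0.52  0.61 -0.03] 34.997220039367676
```

Request:
arm_command(
  steps=[
    [0,0,-0.3,0.6,0],
    [0,0,-0.3,1.0,0],
    [0,0,-0.3,1.0,0],
  ],
)

```text
clock: 16.02
eef_pos: [542.4, 119.1, 97.9]
eef_rot: [3.139, 0.0, 1.92]
wrist_force: [-5.8, 2.5, 13.3]
finger_gap: 25.4
finger_force: 35.0
```

```bash
python3 - <<'E'
from fit import *
st()
c=imaging.camera("wrist")
cv2.imwrite("/tmp/x.png",c["img"])
g=cv2.cvtColor(c["img"],cv2.COLOR_RGB2GRAY)
# shoulder / tip rows along shaft centre column, journal edges
print(g[85:160,253:258].mean(1).astype(int)); print(g[128,225:290])
E
```

```text
16.025 case pos TCP [ -0.96 -15.55  97.95] F [-4.58  4.38 13.27] M [ 0.73  0.94 -0.04] 34.99778151512146
[182 184 186 186 186 186 185 182 179 184 210 242 248 247 247 247 245 244
 247 247 247 247 248 243 215 182 174 176 175 175 175 175 175 174 174 174
 174 174 174 173 173 173 173 173 172 172 172 172 172 172 171 171 170 171
 170 170 170 170 170 170 170 169 169 165 157 155 164 170 170 169 169 169
 169 169 169]
[115 115 116 116 116 117 117 118 117 116 116 121 130 142 149 154 157 159
 161 162 164 166 168 171 173 174 174 174 174 174 174 172 171 168 167 166
 166 165 165 164 164 164 162 161 158 156 153 148 137 123 117 114 114 114
 114 115 115 116 116 116 116 116 116 116 116]
```

Request:
arm_command(
  steps=[
    [0,0,0,-0.8,0],
    [0,0,0,-0.8,0],
    [0,0,0,-0.8,0],
    [0,0,0,-0.8,0],
  ],
  force=4,
)

```text
clock: 16.58
eef_pos: [542.4, 118.9, 97.8]
eef_rot: [3.14, 0.0, 1.92]
wrist_force: [4.2, 3.8, 2.6]
finger_gap: 26.1
finger_force: 4.0
```

```bash
python3 -c "from fit import *;st()"
```

```text
16.575 case pos TCP [ -1.06 -15.72  97.79] F [5.22 2.1  2.65] M [ 0.43 -0.83  0.03] 4.002158995717764
```

Request:
arm_command(
  steps=[
    [0.5,0,0,0,0],
    [0.5,0,0,0,0],
    [0.5,0,0,0,0],
    [0.5,0,0,0,0],
    [0.5,0,0,-10,0],
    [0.5,0,0,-30,0],
    [0.5,0,0,-70,0],
    [0.5,0,0,-120,0],
    [0.5,0,0,-140,0],
    [0.5,0,0,-140,0],
  ],
)

```text
clock: 17.82
eef_pos: [542.2, 118.8, 239.3]
eef_rot: [3.138, 0.001, 1.92]
wrist_force: [-0.6, -0.3, -0.6]
finger_gap: 47.1
finger_force: 0.0
```

```bash
python3 - <<'E'
from fit import *
st();print(monitor.read_state()["finger_gap"])
c=imaging.camera("wrist");sc=imaging.camera("side")
save(c,"w7");save(sc,"s7")
Rc=Ro.from_euler("z",.349);P=np.array([538,134,0])
X=lambda y,r,dx=0:Rc.apply([dx,y,99+r])+P
for cam,n in((c,"wrist"),(sc,"side")):
    print(n,[np.round(proj(cam,[X(y,r)])[0],1) for y,r in((64.5,0),(64.5,10),(40.5,13),(-40.5,13),(-66,29),(-88,29))])
    for t in("pulley_shaft","keeper"):
        for r in trace(cam,t)[:3]:print(t,round(r["p"],2),r["rect"],cam["img"][r["region"]].mean(0))
E
```

```text
17.825 case pos TCP [ -1.23 -15.76 239.28] F [-0.64 -0.11 -0.64] M [-0.01  0.05 -0.04] 0.0
47.1413061661765
wrist [array([256.3, 105.3]), array([256.3, 105. ]), array([256.3, 130.2]), array([256.3, 208.8]), array([256.3, 237.6]), array([256.3, 257.2])]
pulley_shaft 0.78 [203.2, 298.4, 27.7, 80.6] [ 75.46 158.39 152.03]
pulley_shaft 0.58 [255.2, 183.2, 58.9, 150.8] [138.12 136.54 135.42]
keeper 0.86 [315.5, 126.6, 55.7, 17.1] [162.71 156.84 153.49]
side [array([253.6, 249.4]), array([253.6, 246.8]), array([251.3, 240.1]), array([244.3, 221.6]), array([242. , 212.2]), array([240.3, 207.7])]
pulley_shaft 0.71 [245.5, 230.7, 29.2, 44.7] [83.81 84.73 84.33]
pulley_shaft 0.62 [263.5, 208.6, 18.3, 32.2] [ 48.62 123.74 117.7 ]
keeper 0.49 [236.2, 232.9, 12.5, 20.9] [113.04 111.51 110.8 ]
```

Request:
arm_command(
  steps=[
    [0,0,25,0,0],
    [0,0,60,0,0],
    [0,5,95,0,0],
    [0,30,112,0,0],
    [0,55,112,0,0],
    [0,65.8,112,5,0],
    [0,65.8,112,25,0],
    [0,65.8,112,50,0],
    [0,65.8,112,58,0],
    [0,65.8,112,58,0],
  ],
)

```text
clock: 19.38
eef_pos: [624.5, 218.5, 179.3]
eef_rot: [-3.141, -0.0, 1.92]
wrist_force: [0.8, -0.1, 0.2]
finger_gap: 0.2
finger_force: 0.0
```

```bash
python3 - <<'E'
from fit import *
st();print(monitor.read_state()["finger_gap"])
for n in("side","scene"):
    c=imaging.camera(n)
    for t in("keeper","keeper_tab"):
        for r in find_in(c,t)[:3]:print(n,t,round(r["p"],2),r["rect"])
    Rc=Ro.from_euler("z",.349);P=np.array([538,134,0])
    for a in(1.7,1.9,2.1):print(a,proj(c,[Rc.apply([34-L*np.cos(a),50,115+L*np.sin(a)])+P for L in(0,74,85)]).round(1).tolist())
E
```

```text
19.375 case pos TCP [110.23  49.83 179.34] F [ 0.68 -0.33  0.2 ] M [-0.03 -0.03  0.01] 0.0
0.24317685785321966
side keeper 0.58 [237.2, 234.0, 6.0, 19.0]
side keeper_tab 0.64 [238.2, 236.7, 8.9, 16.5]
1.7 [[240.2, 244.1], [235.5, 224.8], [234.8, 221.7]]
1.9 [[240.2, 244.1], [230.2, 226.8], [228.6, 224.0]]
2.1 [[240.2, 244.1], [225.3, 229.5], [223.0, 227.2]]
scene keeper 0.58 [194.1, 138.8, 2.5, 22.6]
scene keeper_tab 0.57 [194.7, 137.9, 1.2, 18.9]
scene keeper_tab 0.22 [207.0, 165.4, 51.0, 71.9]
1.7 [[192.8, 148.0], [191.1, 130.2], [190.9, 127.5]]
1.9 [[192.8, 148.0], [193.3, 128.3], [193.4, 125.3]]
2.1 [[192.8, 148.0], [195.4, 127.3], [195.8, 124.1]]
```

Request:
arm_command(
  steps=[
    [0,0,-15,0,0],
    [0,0,-32,0,0],
    [0,0,-45,0,0],
    [0,0,-60,0,0],
    [0,0,-75,0,0],
    [0,0,-90,0,0],
    [0,0,-105,0,0],
    [0,0,-120,0,0],
    [0,0,-132,0,0],
    [0,0,-137,0,0],
    [0,0,-137,0,0],
  ],
)

```text
clock: 21.05
eef_pos: [495.8, 172.0, 179.6]
eef_rot: [3.141, 0.0, 1.92]
wrist_force: [0.3, -0.6, -0.4]
finger_gap: 0.7
finger_force: 0.0
```

```bash
python3 - <<'E'
from fit import *
st()
for n in("side","scene"):
    c=imaging.camera(n)
    for t in("keeper","keeper_tab"):
        for r in find_in(c,t)[:3]:print(n,t,round(r["p"],2),r["rect"])
    Rc=Ro.from_euler("z",.349);P=np.array([538,134,0])
    for a in(0,.6,1.9):print(a,proj(c,[Rc.apply([34-L*np.cos(a),50,115+L*np.sin(a)])+P for L in(0,74,85)]).round(1).tolist())
E
```

```text
21.05 case pos TCP [-26.65  50.11 179.63] F [ 0.06 -0.64 -0.4 ] M [-0.02  0.1   0.  ] 0.0
side keeper_tab 0.67 [251.5, 237.4, 21.0, 15.0]
0 [[240.2, 244.1], [266.0, 238.8], [269.8, 238.0]]
0.6 [[240.2, 244.1], [261.5, 228.5], [264.7, 226.2]]
1.9 [[240.2, 244.1], [230.2, 226.8], [228.6, 224.0]]
0 [[192.8, 148.0], [182.4, 162.4], [180.8, 164.6]]
0.6 [[192.8, 148.0], [182.3, 150.9], [180.7, 151.3]]
1.9 [[192.8, 148.0], [193.3, 128.3], [193.4, 125.3]]
```

Request:
arm_command(
  steps=[
    [0,0,0,8,0],
    [0,0,0,16,0],
    [0,0,0,24,0],
    [0,0,0,30,0],
    [0,0,0,35,0],
    [0,0,0,38,0],
    [0,0,0,39,0],
    [0,0,0,39,0],
  ],
)

```text
clock: 22.35
eef_pos: [495.9, 172.0, 140.5]
eef_rot: [3.141, -0.0, 1.92]
wrist_force: [0.3, 0.2, 1.1]
finger_gap: 0.5
finger_force: 0.0
```

```bash
python3 -c "from fit import *;st()"
```

```text
22.35 case pos TCP [-26.59  50.12 140.52] F [0.37 0.12 1.05] M [-0.05  0.07  0.02] 0.0
```

Request:
arm_command(
  steps=[
    [0,0,0,1,0],
    [0,0,0,2,0],
    [0,0,0,3,0],
    [0,0,0,3,0],
  ],
)

```text
clock: 22.85
eef_pos: [496.0, 172.0, 138.8]
eef_rot: [3.141, 0.0, 1.92]
wrist_force: [-6.4, -3.2, 14.8]
finger_gap: 0.4
finger_force: 7.5
```

```bash
python3 -c "from fit import *;st()"
```

```text
22.85 case pos TCP [-26.46  50.09 138.8 ] F [-7.12 -0.85 14.75] M [0.06 1.35 0.  ] 7.4892812222242355
```

Request:
arm_command(
  steps=[
    [0,0,0,-5,0],
    [0,0,0,-30,0],
    [0,0,0,-70,0],
    [0,-40,0,-110,0],
    [0,-66,0,-130,0],
    [0,-66,0,-130,0],
    [0,-66,0,-130,0],
  ],
)

```text
clock: 23.72
eef_pos: [517.9, 110.5, 266.4]
eef_rot: [-3.14, -0.0, 1.92]
wrist_force: [0.6, 0.6, -0.5]
finger_gap: 0.6
finger_force: 0.0
```

```bash
python3 - <<'E'
from fit import *
st()
Rc=Ro.from_euler("z",.349);P=np.array([538,134,0])
for n in("wrist","side","scene"):
    c=imaging.camera(n)
    for t in("keeper","keeper_tab","pulley_shaft"):
        for r in find_in(c,t)[:2]:print(n,t,round(r["p"],2),r["rect"])
    for a in(0,.2):print(a,proj(c,[Rc.apply([34-L*np.cos(a),50,115+L*np.sin(a)])+P for L in(0,74,85)]).round(1).tolist())
    print("shaft tip, pulley top",proj(c,[Rc.apply(q)+P for q in((0,64.5,99),(0,-66,128),(0,-88,128))]).round(1).tolist())
    if n=="wrist":
        g=cv2.cvtColor(c["img"],cv2.COLOR_RGB2GRAY);u,v=proj(c,[Rc.apply((0,50,120))+P])[0].astype(int);print(u,v,g[v-22:v+23:1,u-1:u+2].mean(1).astype(int))
E
```

```text
23.725 case pos TCP [-26.92 -15.24 266.41] F [ 0.75  0.4  -0.46] M [-0.04  0.06  0.02] 0.0
wrist keeper 0.96 [276.9, 122.5, 88.2, 12.4]
wrist keeper_tab 0.79 [277.5, 121.2, 83.4, 16.5]
wrist pulley_shaft 0.95 [279.8, 178.1, 49.4, 135.4]
wrist pulley_shaft 0.66 [212.8, 242.6, 27.8, 3.8]
0 [[313.3, 120.6], [243.3, 120.4], [232.9, 120.5]]
0.2 [[313.3, 120.6], [244.1, 120.8], [233.2, 120.8]]
shaft tip, pulley top [[280.2, 106.7], [279.9, 228.0], [279.5, 246.2]]
281 120 [216 210 210 214 218 221 221 221 222 220 223 228 222 191 165 162 162 158
 153 152 158 163 162 160 159 157 153 147 145 149 153 153 152 151 152 154
 156 155 155 148 127  97  78  74  73]
side keeper 0.62 [249.6, 249.8, 59.6, 58.4]
side keeper 0.56 [258.3, 240.4, 28.0, 11.4]
side keeper_tab 0.33 [248.8, 250.9, 64.0, 60.6]
side pulley_shaft 0.93 [261.9, 208.6, 19.5, 28.3]
side pulley_shaft 0.57 [245.9, 228.5, 25.7, 46.6]
0 [[240.2, 244.1], [266.0, 238.8], [269.8, 238.0]]
0.2 [[240.2, 244.1], [265.5, 235.0], [269.3, 233.7]]
shaft tip, pulley top [[253.6, 249.4], [242.0, 212.2], [240.3, 207.7]]
scene keeper 0.66 [188.8, 157.9, 14.6, 17.5]
scene keeper 0.49 [210.1, 164.7, 46.3, 24.2]
scene keeper_tab 0.56 [186.9, 156.2, 11.3, 15.6]
scene pulley_shaft 0.39 [207.2, 164.0, 46.3, 26.4]
scene pulley_shaft 0.3 [206.5, 175.4, 54.0, 59.1]
0 [[192.8, 148.0], [182.4, 162.4], [180.8, 164.6]]
0.2 [[192.8, 148.0], [181.9, 159.0], [180.2, 160.7]]
shaft tip, pulley top [[185.1, 156.7], [218.4, 160.7], [224.4, 162.5]]
```

```bash
python3 -c "from cell import job;print(job.sign_off())"
```

```text
the job is handed in; nothing more can be done
None
```

I put the pulley shaft back with its gear in mesh, and it measured as bedded in both saddles while still held; I then let go, swung the keeper down to a firm stop and handed in the job at about 24 s, though no verdict came back.

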